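Load a bracket under the sprung hold-down arm of a screwing fixture

ROBOT

A 6-joint arm with a two-finger parallel gripper is mounted at the origin on the work surface. World frame = base frame: x ahead of the robot, y to its left, z up, the work surface at z = 0. Lengths are in mm, angles in rad, forces in N, time in s.
With the tool pointing down it reaches from about 275 to 1000 mm from the base axis. Payload 8.4 kg.
Tool frame: the origin (TCP) lies at the centre of the arm's flange, where the gripper is bolted on; the fingertips stand 173 mm ahead of it and the grasp point (between the pads) lies bot.tcp_to_grasp ahead of it (bot.tcp_to_grasp is the distance from the TCP to the grasp point, in mm); z points along the fingers, y is the line along which they close (so a half turn about z gives the same grasp; the last joint's range is limited). The gripper opens to 85 mm and grips with 20 to 120 N. Pads are 22 mm wide; open, the fingers measure 114 mm over their backs; the gripper's body (76 mm by 85 mm) begins 54 mm behind the grasp point. The pads swing forward as they close: fully open they stand 13 mm farther back than shut.
Start: joints at [-1.257, 0.353, 1.633, -0, 1.155, -0.002], TCP at [194.11, -594.097, 404.681] pointing down, gripper open.
Joint ranges: [-2.63, 2.63], [-0.92, 2.1], [0.06, 2.66], [-1.3, 4.44], [0, 2.69], [-3.02, 3.02]. Speed limits (rad/s): [2.22, 2.22, 2.79, 3.14, 3.14, 3.14].

INTERFACE

Orientations are given as [roll, pitch, yaw] about the fixed x, y, z axes, in that order (R = Rz(yaw) Ry(pitch) Rx(roll)).
In Python, from bench import bot, cams gives the robot as it stands. Calls block until the motion is done:
- bot.movep(position, orientation): joint-space move of the TCP to a pose.
- bot.move_linear(position, frame=None, vel=150, until_force=None): straight line of the TCP; frame=None keeps the orientation; vel is the mean speed in mm/s. With until_force (N) it stops when the force on the tool has changed by that much, and returns True; else False.
- bot.move_joints(angles): joint-space move.
- bot.open_gripper() and bot.gripper_close(): open the fingers fully, or close them until they stop; the grip force is fixed at half the most.
- bot.hold(seconds).
- bot.solve_ik(position, orientation): joint angles nearest the present ones, or None.
- bot.state(): the state.
- cams.read_camera(name): name is "scene" or "top" or "wrist"; returns a dict with "img" (384x512x3 uint8, red, green, blue), "fov_y" (degrees; the focal length in pixels is half the picture's height over the tangent of half this angle, whatever the lens; pixels are square), "cx", "cy" (the principal point, pixels), "extrinsics" (4x4, takes a point from world to camera coordinates). Camera axes: x right, y up, looking along -z (the intrinsics and any distortion apply to the point x, -y, -z); pixel columns grow to the right and rows downward; lengths in mm; the calibration is good to about 2 mm. A picture is of the moment at which its call begins. There is no depth.
A pose or a line that the arm cannot do raises bot.MotionError and nothing moves.
- bot.finish_job(): hands the job in; it is judged then, once.
The state is a dict: "clock": time; "joint_pos": joint angles; "joint_velocities": joint speeds; "joint_efforts": joint torques, N m; "tool_pos": TCP position; "orientation": TCP orientation; "contact_force": force on the tool from outside, world axes, zero at the start; "wrist_torque": the same for the moment, N m; "gripper_width": finger opening in mm; "grasp_force": force on a finger pad.
Only numpy, scipy, OpenCV 4.12 (cv2) and the standard library are available. Lean on these libraries where they do the work, as an engineer would, in place of code of your own. Each camera call takes 0.05 s, during which the arm holds its last target. There are 200 camera calls.

TASK

Take the long black bracket with the ramped nose by its grip block, lay it flat in the fixture's channel and slide it nose first under the sprung hold-down arm, so that the nose pushes the arm up and back and the arm's roller drops into the bracket's cross recess and bears down there. The roller's exact place has to be felt: once it has dropped in, press the bracket on against the roller with 20 to 25 N for a moment to seat it, and never force it harder. Let go and leave the bracket flat and held by the arm; leave the shorter bracket and everything else on the bench where they are.

Things in the scene. Friction and masses are not known exactly. Their poses are not given: they have to be found in the camera images.
- fixture: Fixed aluminium fixture plate, 315 x 110 x 12 mm, x -150 to +165. Origin on the bench under it, on the channel's centre line; z up; +x is the way the bracket slides in, from the open mouth towards the post of the hold-down arm. Its top, 12 mm up, is the flat channel floor. Post position varies: the roller's axis is at x = +25 mm, give or take 30 mm, not given: find it by feel.
- channel (a point): Point on the channel floor (12 mm above the bench), on the centre line, where the two straight steel rails begin; axes as the fixture's, whose origin is 50 mm further in +x. Rails run from here 110 mm in +x, 10 mm high, inner faces 39.6 mm apart; 32 mm before here they flare out as a funnel. In -x the floor is open and flat for 100 mm.
- clamp (a joint): Angle of the sprung hold-down arm (steel strap, hinge across the channel 80 mm beyond its tip roller and 20 mm higher). 0 at rest, to 0.5; grows 0.0125 rad per mm of roller lift. Free roller 10 mm thick, 30 wide, 4 mm above the floor at 0. Springs down with 5 N at 0, 7 N at 0.125. On the bracket's bar 0.125, in its recess 0.05. Knob top 56 mm above bench. A level push does not lift it.
- bracket_grip (a point): Centre of the grip block of the long bracket: loose black plastic, 148 mm long (x), 36 wide (y), about 0.14 kg, flat on the bench. Point is 40 mm above its underside, 20 mm from its rear end; +x to the nose, z up. Block: 24 mm (x) by 16 mm (y), top 60 mm above the underside. Base plate 8 mm thick. The nose tip is 128 mm ahead.
- bracket_recess (a point): Middle of the floor of the long bracket's cross recess, 85.5 mm ahead (+x) of its grip point, 8 mm above its underside. Recess 13 mm long in x, across the full width. Behind it (-x) an upright wall to 22 mm above the underside, 16 mm thick; ahead a cross bar to 14 mm, 16 mm thick, then the nose ramp falling over 20 mm to 2 mm high at the tip.
- stub: The shorter black bracket, to be left alone: 95 mm long, 36 wide, the same grip block, but a flat front with a low round boss, no ramp, bar or wall. Origin on the bench under its middle, +x to its front; its grip block is centred 27.5 mm behind.
- dish: Bystander, to be left alone: small steel screw dish, 76 mm wide, 28 mm high. Origin at its underside.
- woodblock: Bystander, to be left alone: wooden block 100 x 60 x 35 mm. Origin at its underside.
- driver: Bystander, to be left alone: screwdriver lying beyond the fixture, near the back bins. Origin at its underside.
- spanner: Bystander, to be left alone: spanner lying at the right. Origin at its underside.
- lube: Bystander, to be left alone: white plastic bottle, 44 mm wide, 110 mm high. Origin at its underside.
- cup: Bystander, to be left alone: grey plastic cup, 72 mm wide, 70 mm high. Origin at its underside.
Mind the look-alikes: they are no part of the job. Leave any turquoise look-alike of the part that bears bracket_grip alone.

How it is judged (in metres and radians):
On the way, in this order (a step that is already met when the one before it is completed fails the run):
1. the bracket's nose has pushed the sprung arm up and is beneath the roller (value of joint clamp above 0.105 rad and contact force between bracket and clamp above 2 N), for 0.04 s.
2. the roller has dropped into the bracket's recess and the wall behind it is pressed home against the roller (value of joint clamp between 0.035 and 0.065 rad and contact force between bracket and clamp above 2 N and distance between bracket_recess and clamp between 0.079 and 0.087 m and y of bracket_grip in the frame of fixture between -0.004 and 0.004 m and z of bracket_grip in the frame of fixture between 0.048 and 0.056 m and angle between bracket_grip's own z axis and vertical below 0.06 rad and contact force between bracket and clamp above 13 N), for 0.2 s.
At the end, for the whole second after the job is handed in: Bracket at rest and released, flat on the channel floor (4 mm, 0.06 rad), within 4 mm of its centre line; the roller down in the recess (arm 0.035 to 0.065 rad; recess 79 to 87 mm from the hinge), bearing with over 2 N (value of joint clamp between 0.035 and 0.065 rad and contact force between bracket and clamp above 2 N and distance between bracket_recess and clamp between 0.079 and 0.087 m and y of bracket_grip in the frame of fixture between -0.004 and 0.004 m and z of bracket_grip in the frame of fixture between 0.048 and 0.056 m and angle between bracket_grip's own z axis and vertical below 0.06 rad and linear speed of bracket below 0.01 m/s and velocity of joint clamp below 0.05 rad/s); the robot touches nothing.
It fails at once if bracket and hold-down arm forced against each other (over 28 N) (contact force between bracket and clamp above 28 N).
It fails at once if the shorter bracket moved (over 15 mm) (distance of stub from where it was at the start of the episode above 0.015 m).
It fails at once if a bystander moved (over 25 mm) (distance of any of dish, woodblock, driver, spanner, lube, cup from where it was at the start of the episode above 0.025 m).
It also fails if it takes over 69 s, if anything falls off the work surface, if the arm or the gripper's body presses on something with over 40 N, if the wrist force passes 120 N, or if a joint passes its speed limit or range.

## Working session

There is one attempt and no reset: what is moved stays moved. The work goes in short steps, each a Python script; the robot and the scene stay as the last script left them, time stands still between calls to the robot, and variables do not carry over. Pictures are saved under pics/ and viewed, at most 10 in all, crops included, and the job is handed in when it is done.

```bash
ls; mkdir -p pics
python3 - <<'E'
from bench import bot,cams
import cv2,numpy as np
for n in ["scene","top"]:
    c=cams.read_camera(n); cv2.imwrite(f"pics/{n}0.png",c["img"][:,:,::-1]); 
    print(n,c["fov_y"],c["cx"],c["cy"],[k for k in c if k!='img'],np.round(c["extrinsics"],3).tolist())
print(bot.tcp_to_grasp,bot.state())
E
```

```text
pics
scene 56.34609874896022 256.2808498886495 185.5915367597565 ['fov_y', 'cx', 'cy', 'extrinsics'] [[-0.054, 0.998, 0.011, -11.493], [-0.772, -0.049, 0.634, 341.008], [0.633, 0.026, 0.773, -1617.651], [0.0, 0.0, 0.0, 1.0]]
top 55.83458926043985 255.0442979304614 187.14109436782584 ['fov_y', 'cx', 'cy', 'extrinsics'] [[0.004, -1.0, -0.004, 15.984], [0.999, 0.004, 0.046, -485.845], [-0.046, -0.004, 0.999, -1028.56], [0.0, 0.0, 0.0, 1.0]]
154.70000000000002 {'clock': 0.1, 'joint_pos': array([-1.25741657e+00,  3.53571974e-01,  1.63406538e+00, -2.57327598e-05,
        1.15520929e+00, -2.37060536e-03]), 'joint_velocities': array([-5.88581753e-05,  2.54441621e-04, -6.82497620e-04,  5.12530670e-04,
       -3.02617979e-04,  2.33660497e-04]), 'joint_efforts': array([-3.14058261e-04, -6.06358409e+01, -3.42819142e+01, -3.90325783e-05,
        3.81990918e-03, -8.24414457e-06]), 'tool_pos': array([ 194.02819333, -593.89222011,  404.03853772]), 'orientation': array([-3.14033861e+00,  2.05565441e-05,  3.15760775e-01]), 'contact_force': array([-0.23645745, -0.38283981, -0.52464726]), 'wrist_torque': array([-0.03039579, -0.03078289, -0.03861339]), 'grasp_force': 0.0, 'gripper_width': 85.63414378524035}
```

View pics/top0.png

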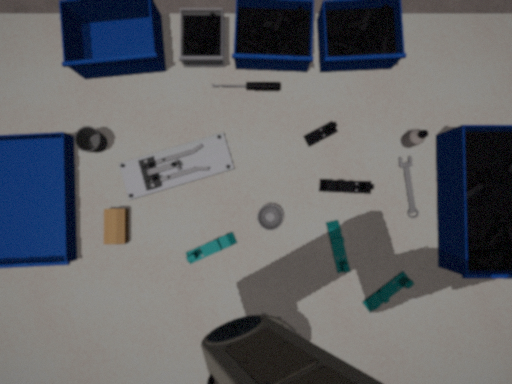

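View pics/scene0.png

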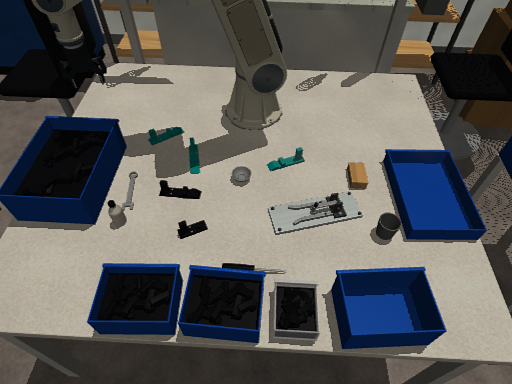

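The top view shows two black candidates: a long one at about (346,186), 52 px ≈ 148 mm, and a short one at (321,133), 33 px ≈ 95 mm. The long one fits the description, and the turquoise ones are decoys. The fixture is at (178,165), with its mouth to the right (-y) and the post to the left. I'll confirm this in an enlarged crop.

Run:
```python
import cv2,numpy as np
t=cv2.imread("pics/top0.png")
a=cv2.resize(t[110:210,295:395],None,fx=4,fy=4,interpolation=cv2.INTER_CUBIC)
b=cv2.resize(t[120:210,110:245],None,fx=400/135,fy=400/135,interpolation=cv2.INTER_CUBIC)
b=cv2.resize(t[115:215,110:245][:, :],(400,296),interpolation=cv2.INTER_CUBIC)
s=cv2.imread("pics/scene0.png")
c=cv2.resize(s[170:245,145:225],(400,375),interpolation=cv2.INTER_CUBIC)[:300]
o=np.zeros((600,800,3),np.uint8);o[:400,:400]=a;o[:296,400:]=b;o[300:600,400:]=c
cv2.imwrite("pics/crop1.png",np.clip(o*1.6,0,255).astype(np.uint8))
```

```text
(no output)
```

View pics/crop1.png

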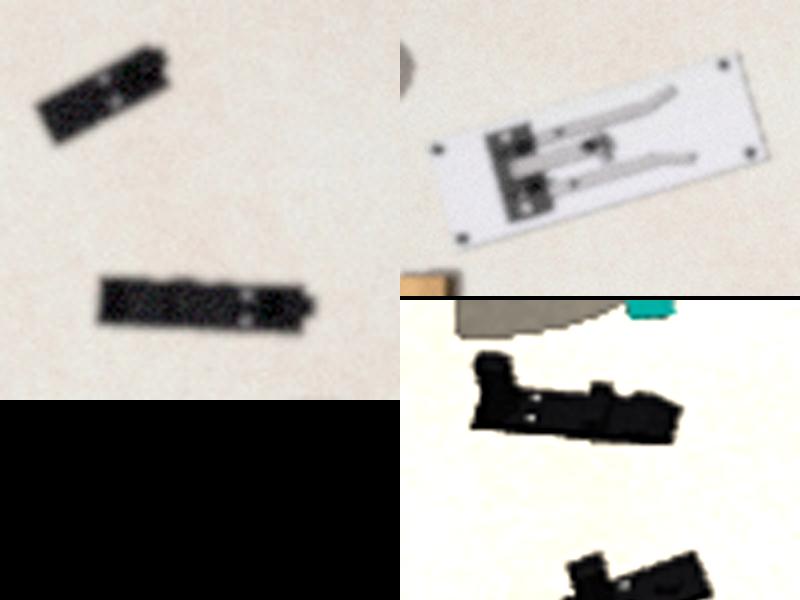

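The crop confirms it: the long bracket, with wall, ramp and grip block, is at about (346,186). Its nose points left (+y) and its block is at the right end, near (370,186). Next I'll measure the fixture plate and the bracket.

```bash
cat > h.py <<'E'
import cv2,numpy as np
def ray(c,uv,z):
    h,w=c["img"].shape[:2]; f=h/2/np.tan(np.radians(c["fov_y"])/2)
    E=np.array(c["extrinsics"]);R=E[:3,:3];o=-R.T@E[:3,3]
    uv=np.atleast_2d(uv).astype(float)
    d=np.c_[(uv[:,0]-c["cx"])/f,-(uv[:,1]-c["cy"])/f,-np.ones(len(uv))]@R
    return o+d*((z-o[2])/d[:,2])[:,None]
def proj(c,P):
    h,w=c["img"].shape[:2]; f=h/2/np.tan(np.radians(c["fov_y"])/2)
    E=np.array(c["extrinsics"]);p=np.atleast_2d(P)@E[:3,:3].T+E[:3,3]
    return np.c_[c["cx"]-f*p[:,0]/p[:,2],c["cy"]+f*p[:,1]/p[:,2]]
def big(m,near=None):
    n,l,s,ce=cv2.connectedComponentsWithStats(m.astype(np.uint8))
    k=1+np.argmax(s[1:,4]) if near is None else 1+np.argmin(np.hypot(*(ce[1:]-near).T)+1e3*(s[1:,4]<50))
    return (l==k).astype(np.uint8)
def rect(m):
    c,_=cv2.findContours(m,cv2.RETR_EXTERNAL,cv2.CHAIN_APPROX_NONE)
    return max(c,key=cv2.contourArea)[:,0,:]
E
python3 - <<'E'
from bench import bot,cams
from h import *
c=cams.read_camera("top");I=c["img"].astype(int)
print("plate rgb",I[180,220],I[140,140-10],"plate",I[158,222],"bench",I[200,220])
roi=np.zeros(I.shape[:2],bool);roi[125:205,112:242]=1
d=I[:,:,2]-I[:,:,0]
m=cv2.morphologyEx((roi&(d>-4)).astype(np.uint8),cv2.MORPH_CLOSE,np.ones((5,5)))
m=big(m);P=ray(c,rect(m),12)[:,:2].astype(np.float32)
r=cv2.minAreaRect(P);print("fix",m.sum(),r,np.round(cv2.boxPoints(r)).tolist())
m=big((I.sum(2)<150)&(np.arange(512)[None]>300)&(np.arange(512)[None]<385)&(np.arange(384)[:,None]>165)&(np.arange(384)[:,None]<205))
P=ray(c,rect(m),8)[:,:2].astype(np.float32)
r=cv2.minAreaRect(P);print("br",m.sum(),r,np.round(cv2.boxPoints(r)).tolist(),ray(c,[[369,186]],60))
E
```

```text
plate rgb [145 141 136] [145 141 136] plate [145 143 147] bench [146 140 134]
fix 4318 ((559.2569580078125, 248.400390625), (139.48204040527344, 323.68731689453125), 16.758012771606445) [[446.0, 383.0], [539.0, 73.0], [673.0, 114.0], [579.0, 423.0]]
br 500 ((491.02874755859375, -243.9210662841797), (149.20877075195312, 31.10729217529297), 87.47197723388672) [[472.0, -318.0], [503.0, -319.0], [510.0, -170.0], [479.0, -169.0]] [[ 487.76815906 -293.70096144   60.        ]]
```

Run:
```python
from bench import bot,cams
from h import *
import pickle
for n,p,y in [("fix",[575,200,430],1.863),("br",[490,-245,400],1.527)]:
    bot.movep(p,[np.pi,0,y]); bot.hold(0.3)
    c=cams.read_camera("wrist"); pickle.dump(c,open(n+".pkl","wb"))
    cv2.imwrite(f"pics/w_{n}.png",c["img"][:,:,::-1])
    E=np.array(c["extrinsics"]);print(n,c["fov_y"],-E[:3,:3].T@E[:3,3],bot.state()["tool_pos"],bot.state()["clock"])
a=cv2.imread("pics/w_fix.png");b=cv2.imread("pics/w_br.png")
cv2.imwrite("pics/w_both.png",cv2.resize(np.hstack([a,b]),(800,300)))
```

```text
fix 59.70285999579396 [555.5091393  262.59923281 399.00991719] [575.05604682 199.8417647  429.98199559] 3.5833
br 59.70285999579396 [ 492.42362303 -178.9854809   369.02531632] [ 490.20494828 -244.64126631  399.99365266] 5.6
```

View pics/w_both.png

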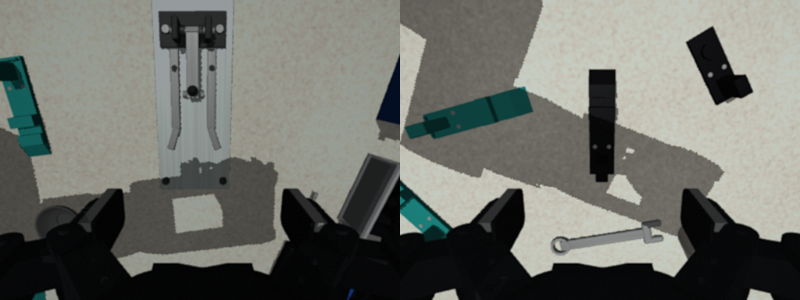

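The wrist views show the plate edges at native columns of about 195–297 and the front edge at row ~241, with the rails and knob clearly visible. The long bracket stands upright at about columns 242–275, rows 88–232, with its block at the bottom.

Run:
```python
from h import *
import pickle
c=pickle.load(open("fix.pkl","rb"));I=cv2.GaussianBlur(c["img"],(5,5),0).astype(int)
print("row100",[(x,I[100,x].tolist()) for x in (170,185,205,215,280,290,305,320)])
d=I[:,:,2]-I[:,:,0]
# step edges per row
L=[];Rr=[]
for r in range(8,200,4):
    g=np.convolve(d[r],np.r_[np.ones(5),-np.ones(5)],'same')
    L.append((180+np.argmax(g[180:212]),r)); Rr.append((282+np.argmin(g[282:312]),r))
fits=[]
for e in (L,Rr):
    P=ray(c,e,12)[:,:2].astype(np.float32)
    vx,vy,x0,y0=cv2.fitLine(P,cv2.DIST_HUBER,0,.01,.01).ravel()
    s=np.sign(vy);t=(P-[x0,y0])@[-vy,vx];fits.append((vx*s,vy*s,x0,y0));print("edge yaw",np.arctan2(vy*s,vx*s),x0,y0,"resid",np.std(t))
g=np.array([[np.dot(I[r+1:r+6,x].mean(0)-I[r-5:r,x].mean(0),[1,0,-1]) for x in range(225,272)] for r in range(225,260)])
rows=225+np.argmax(g,0);print("front rows",np.median(rows),rows[::6])
u=np.array([fits[0][0]+fits[1][0],fits[0][1]+fits[1][1]]);u/=np.hypot(*u);n=np.array([-u[1],u[0]])
o=[np.dot(f[2:],n) for f in fits];F=ray(c,[[248,np.median(rows)]],12)[0,:2]
print("width",o,o[0]-o[1]);org=u*(F@u+150)+n*np.mean(o)
print("fixture yaw",np.arctan2(u[1],u[0]),"origin",org)
# bolts front
gr=I.sum(2)
m=big(gr<0.75*np.median(gr[225:240,225:270]),None) if 0 else None
c=pickle.load(open("br.pkl","rb"));I=c["img"].astype(int)
roi=np.zeros(I.shape[:2],bool);roi[75:245,225:290]=1
m=big(roi&(I.sum(2)<110));k=rect(m)
rowsp=[(r,np.flatnonzero(m[r]).min(),np.flatnonzero(m[r]).max()) for r in range(m.shape[0]) if m[r].any()]
print(rowsp[::8],rowsp[-12:])
```

```text
row100 [(170, [151, 151, 141]), (185, [152, 156, 146]), (205, [152, 157, 157]), (215, [151, 156, 157]), (280, [149, 156, 154]), (290, [147, 155, 152]), (305, [150, 148, 137]), (320, [152, 156, 147])]
edge yaw 1.8618382 492.23196 240.06398 resid 0.364932
edge yaw 1.8636883 597.2036 271.2672 resid 0.41543457
front rows 241.0 [242 241 241 242 241 241 241 241]
width [np.float32(-540.4997), np.float32(-650.0104)] 109.51068
fixture yaw 1.8627633 origin [549.04679996 241.26246358]
[(90, np.int64(243), np.int64(274)), (98, np.int64(243), np.int64(274)), (106, np.int64(243), np.int64(274)), (114, np.int64(243), np.int64(274)), (122, np.int64(243), np.int64(274)), (130, np.int64(243), np.int64(274)), (138, np.int64(242), np.int64(274)), (146, np.int64(242), np.int64(274)), (154, np.int64(243), np.int64(273)), (162, np.int64(243), np.int64(273)), (170, np.int64(243), np.int64(273)), (178, np.int64(243), np.int64(273)), (186, np.int64(243), np.int64(273)), (194, np.int64(243), np.int64(273)), (202, np.int64(243), np.int64(273)), (210, np.int64(243), np.int64(273)), (218, np.int64(243), np.int64(273)), (226, np.int64(251), np.int64(265))] [(221, np.int64(243), np.int64(272)), (222, np.int64(244), np.int64(272)), (223, np.int64(251), np.int64(265)), (224, np.int64(251), np.int64(265)), (225, np.int64(251), np.int64(265)), (226, np.int64(251), np.int64(265)), (227, np.int64(251), np.int64(265)), (228, np.int64(251), np.int64(265)), (229, np.int64(251), np.int64(265)), (230, np.int64(251), np.int64(265)), (231, np.int64(251), np.int64(265)), (232, np.int64(252), np.int64(264))]
```

Run:
```python
from h import *
import pickle
c=pickle.load(open("br.pkl","rb"))
N=ray(c,[[258.9,90]],2)[0];R=ray(c,[[258.3,222.5]],8)[0];M=ray(c,[[258.5,125],[258.3,200]],8)
B=ray(c,[[258.5,232.5],[251,228],[266,228]],60)
print("nose",N,"rear",R,"len",np.hypot(*(N-R)[:2]),"yaw",np.arctan2(*(N-R)[[1,0]]),np.arctan2(*(M[0]-M[1])[[1,0]]))
print(ray(c,[[242.5,200],[274,200]],8)); u=(N-R)[:2]/np.hypot(*(N-R)[:2])
print("grip from rear",R[:2]+20*u,"from nose",N[:2]-128*u,"from block rear",B[0,:2]+12*u,"block w",np.hypot(*(B[1]-B[2])[:2]),(B[1]+B[2])/2)
```

```text
nose [ 492.97456855 -167.62474331    2.        ] rear [ 485.86946654 -313.1161035     8.        ] len 145.66474646853064 yaw 1.521999877252504 1.5237055515170623
[[ 469.30279989 -285.46053893    8.        ]
 [ 504.71959004 -287.02420208    8.        ]]
grip from rear [ 486.84500828 -293.13990971] from nose [ 486.73110141 -295.47238356] from block rear [ 487.12864982 -292.31785081] block w 14.784326079698417 [ 486.75416665 -299.55791488   60.        ]
```

```bash
cat >> h.py <<'E'
G=154.7
YF=1.8628; U=np.array([np.cos(YF),np.sin(YF)]); ORG=np.array([549.05,241.26])
def fx(x,z,y=0):   # TCP for grip point at fixture x,y with the grasp point z above bench
    p=ORG+x*U+y*np.array([-U[1],U[0]]); return [p[0],p[1],z+G]
def tofix(p):
    d=np.array(p[:2])-ORG; return np.round([d@U,d@[-U[1],U[0]],p[2]-G],2)
E
python3 - <<'E'
from bench import bot,cams
from h import *
import pickle
g=[487,-293.5]
bot.movep([*g,280],[np.pi,0,1.523]); bot.move_linear([*g,38+G],vel=100)
bot.gripper_close(); bot.hold(.2); s=bot.state();print(s["gripper_width"],s["grasp_force"],s["tool_pos"])
bot.move_linear([*g,150+G],vel=150)
bot.movep(fx(-218,110),[np.pi,0,YF]);bot.move_linear(fx(-218,70),vel=100); bot.hold(.3)
s=bot.state();print(s["gripper_width"],s["contact_force"],s["wrist_torque"],tofix(s["tool_pos"]),s["clock"])
c=cams.read_camera("wrist");pickle.dump(c,open("held.pkl","wb"));cv2.imwrite("pics/held.png",c["img"][:,:,::-1])
E
```

```text
15.281613845771039 58.94756197929382 [ 487.10896004 -293.60432834  192.92628226]
15.457503342343186 [ 0.17865632  0.25025019 -1.24838551] [0.03804921 0.01338445 0.01436183] [-218.03   -0.23   70.58] 11.125
```

View pics/held.png

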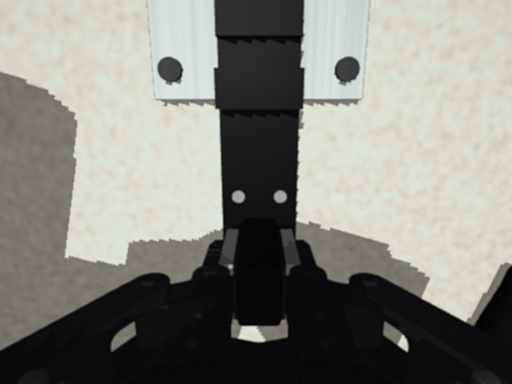

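The bracket is held straight. Its centre column (~258.5) matches the midpoint of the front bolts (170 and 347), so it is on the centre line. Next I lower it and slide it into the channel.

Run:
```python
from bench import bot,cams
from h import *
def rep(t):
    s=bot.state();f=s["contact_force"];print(t,tofix(s["tool_pos"]),"F",np.round([f[:2]@U,f[:2]@[-U[1],U[0]],f[2]],1),round(s["clock"],2));return s
bot.move_linear(fx(-218,54),vel=60)
print(bot.move_linear(fx(-218,47),vel=8,until_force=3)); s=rep("down")
z=s["tool_pos"][2]-G+0.2
for x in (-200,-185,-170,-155,-145):
    r=bot.move_linear(fx(x,z),vel=40,until_force=12); rep((x,r))
    if r: break
```

```text
True
down [-2.1812e+02 -6.0000e-02  4.9930e+01] F [-0.3 -0.3  5.9] 12.18
(-200, False) [-1.9947e+02 -3.0000e-02  5.0100e+01] F [ 2.  -0.3  2.1] 12.78
(-185, False) [-1.8445e+02 -5.0000e-02  5.0130e+01] F [ 2.4 -0.7  2.4] 13.3
(-170, False) [-1.6943e+02 -5.0000e-02  5.0180e+01] F [2.9 0.1 3.8] 13.82
(-155, False) [-1.5444e+02 -4.0000e-02  5.0220e+01] F [1.6 0.5 4.7] 14.35
(-145, False) [-1.4433e+02 -3.0000e-02  5.0220e+01] F [0.4 0.6 5.4] 14.75
```

```bash
cat >> h.py <<'E'
from bench import bot,cams
def rep(t):
    s=bot.state();f=s["contact_force"];print(t,tofix(s["tool_pos"]),"F",np.round([f[:2]@U,f[:2]@[-U[1],U[0]],f[2]],1),round(s["clock"],2));return s
E
python3 - <<'E'
from h import *
z=50.2
r=bot.move_linear(fx(-70,z),vel=18,until_force=3.5); s=rep(r)
bot.hold(.1); x0=tofix(s["tool_pos"])[0]; rep("touch?")
for k in range(1,5):
    r=bot.move_linear(fx(x0+3*k,z),vel=15,until_force=14); rep(r)
    if r: break
E
```

```text
True [-1.4424e+02 -8.0000e-02  5.0240e+01] F [-0.1  0.2  4.7] 15.22
touch? [-1.4426e+02 -7.0000e-02  5.0240e+01] F [2.1 0.5 4.7] 15.32
False [-1.4116e+02 -7.0000e-02  5.0230e+01] F [-0.4 -0.7  4.5] 15.71
False [-1.381e+02 -5.000e-02  5.024e+01] F [-1.1 -0.1  5.1] 16.06
False [-1.3507e+02 -1.0000e-02  5.0210e+01] F [-0.8 -0.2  5.6] 16.41
False [-1.3206e+02 -3.0000e-02  5.0250e+01] F [-1.6 -0.   4.8] 16.76
```

Run:
```python
from h import *
z=50.5
for x in np.arange(-128,-91,3):
    r=bot.move_linear(fx(x,z),vel=20,until_force=15); s=rep(r)
    if r: break
```

```text
False [-127.66    0.21   50.26] F [-0.8 -0.2  1.9] 17.12
False [-1.2547e+02  6.0000e-02  5.0410e+01] F [-7.  -0.4  2.1] 17.43
False [-1.2269e+02  7.0000e-02  5.0460e+01] F [-7.3 -0.5  2.3] 17.73
False [-1.1981e+02  5.0000e-02  5.0480e+01] F [-9.7  0.1  2.7] 18.02
False [-1.1689e+02  7.0000e-02  5.0460e+01] F [-10.    0.6   2.2] 18.32
False [-1.1389e+02  8.0000e-02  5.0440e+01] F [-9.   0.4  2.1] 18.62
False [-110.35    0.17   50.3 ] F [-6.1  0.7  1.8] 18.93
False [-107.15    0.15   50.3 ] F [-3.6  0.5  0.8] 19.23
False [-103.97    0.15   50.31] F [-2.8 -0.  -1.1] 19.52
False [-100.85    0.14   50.33] F [-2.7  0.1 -1.8] 19.82
False [-97.81   0.12  50.38] F [-2.   0.7 -1.3] 20.12
False [-94.62   0.12  50.37] F [ 0.5  0.7 -2.4] 20.43
False [-90.47   0.15  50.3 ] F [10.9  0.1 -3.6] 20.73
```

Ramp, bar and drop-in were all felt. Next I creep to the wall.

Run:
```python
from h import *
z=50.4
bot.hold(.2); s=rep("rest"); x=-91
while x<-80:
    x+=.5; bot.move_linear(fx(x,z),vel=5,until_force=10); s=rep(x)
    if s["contact_force"][:2]@U<-7: break
```

```text
rest [-90.44   0.16  50.26] F [ 9.9  0.8 -4.1] 20.93
-90.5 [-90.02   0.11  50.27] F [ 6.4  0.7 -3.7] 21.38
-90.0 [-89.86   0.09  50.32] F [ 4.3 -0.1 -3.5] 21.62
-89.5 [-8.969e+01  3.000e-02  5.041e+01] F [ 1.4  0.5 -2.5] 21.88
-89.0 [-8.940e+01  1.000e-02  5.048e+01] F [-3.   1.6 -2.2] 22.12
-88.5 [-8.862e+01  2.000e-02  5.040e+01] F [-2.1  0.7 -1.9] 22.38
-88.0 [-8.797e+01  2.000e-02  5.040e+01] F [-2.8  1.4 -2.6] 22.62
-87.5 [-87.4   -0.    50.38] F [-2.1  1.7 -1.5] 22.88
-87.0 [-8.694e+01  1.000e-02  5.039e+01] F [-3.2  1.5 -2.3] 23.12
-86.5 [-86.55  -0.    50.4 ] F [-3.8  1.4 -1.9] 23.38
-86.0 [-8.636e+01 -3.000e-02  5.047e+01] F [-5.6  2.1 -1.7] 23.62
-85.5 [-8.623e+01 -4.000e-02  5.054e+01] F [-9.4  0.5 -1.5] 23.88
```

Run:
```python
from h import *
z=50.4; x=-85.5
while x<-81:
    x+=.25; bot.move_linear(fx(x,z),vel=4); bot.hold(.05)
    F=np.mean([(bot.hold(.02),bot.state()["contact_force"][:2]@U)[1] for _ in range(4)])
    print(x,round(F,1))
    if F<-21.3: break
bot.hold(.5); rep("pressed")
```

```text
-85.25 -10.4
-85.0 -12.2
-84.75 -13.2
-84.5 -14.6
-84.25 -16.2
-84.0 -17.6
-83.75 -18.7
-83.5 -20.6
-83.25 -21.4
pressed [-85.56  -0.12  50.84] F [-21.8   2.7   2.1] 27.68
```

Pressed at 21.8 N for half a second. Next I ease off, release and check.

Run:
```python
from h import *
for x in (-84.2,-85,-85.6): bot.move_linear(fx(x,50.4),vel=8); s=rep(x)
p=s["tool_pos"]
bot.open_gripper(); bot.hold(.2); s=rep("open"); p=s["tool_pos"]; print(s["gripper_width"])
bot.move_linear([p[0],p[1],p[2]+90],vel=80); q=fx(-190,200)
bot.move_linear(q,vel=150); bot.hold(.2); rep("away")
c=cams.read_camera("wrist")["img"][:,:,::-1];t=cams.read_camera("scene")["img"][:,:,::-1]
t=cv2.resize(t[180:240,255:370],None,fx=3.4,fy=3.4,interpolation=cv2.INTER_CUBIC)
o=np.zeros((384,512+t.shape[1],3),np.uint8);o[:,:512]=c;o[:t.shape[0],512:]=t
cv2.imwrite("pics/end.png",cv2.resize(o,(800,int(384*800/o.shape[1]))))
```

```text
-84.2 [-85.83  -0.1   50.7 ] F [-16.3   2.3   0.7] 27.94
-85 [-8.608e+01 -7.000e-02  5.058e+01] F [-11.5   2.6   0.3] 28.19
-85.6 [-8.627e+01 -4.000e-02  5.049e+01] F [-9.4  1.5 -0.4] 28.44
open [-8.559e+01 -1.000e-02  5.040e+01] F [ 0.3  1.3 -0.3] 29.32
85.50505769593151
away [-1.8925e+02  8.0000e-02  1.9948e+02] F [-0.4  0.3 -0.5] 31.75
```

View pics/end.png

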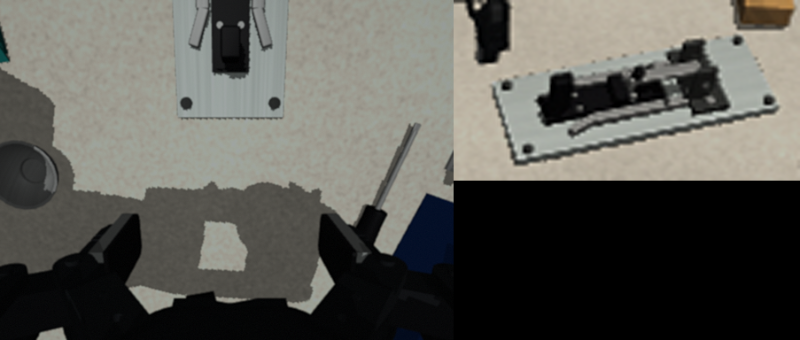

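The bracket lies flat and centred: its block is at column 231, which is the bolt midpoint. The roller is just ahead of the wall, and the ~41 mm of travel from first touch matches the geometry (42 mm).

```bash
python3 -c "
from bench import bot
print(bot.finish_job())"
```

```text
the job is handed in; nothing more can be done
None
```

I slid the long bracket under the hold-down arm, felt the roller drop into its recess, seated it with about 22 N at the wrist, released it and handed the job in; the last pictures show it flat and centred, but no verdict came back.

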